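# Pack the open joint and hold the new tile flush

## Task

The new tile in the middle of the front row stands proud of its neighbours on springy foam pads. Stand the wooden spacer upright in the joint beside it that is wide enough to take it, down to the bed and let go, so the tile cannot creep; then take the beech pressing block, press it down on the middle of the new tile, clear of the spacer, until the tile is flush with the neighbours, and finish while still gripping the block and holding the tile down. Press steadily without ramming it, and do not shift the putty tin or the plaster rosette.

Things in the scene. Friction and masses are not known exactly. Their poses are not given: they have to be found in the camera images.
- layup_board: fixed tile lay-up board on the table: plywood, grey setting bed, pine edging, 202 (x) x 356 (y) x 24 mm. Origin at the centre of its underside, z up, x from front row to back row, y along the rows. The bed, where tiles lie and joints end, is 16 mm above the origin, set tile faces 30 mm. The new tile's place is at x = -35 mm, y = 0; the back row (60 mm deep) begins 10 mm behind the front row
- new_tile: loose terracotta tile, 100 x 100 x 14 mm, 0.28 kg, between the two front neighbours, on four springy foam pads (34 mm from its centre both ways), 5 mm above the bed, face 5 mm proud. Origin at the centre of its underside, axes parallel to the board's within 1 degree. About 10 N on its middle brings it down on the bed, flush; it springs back when let go and tips if pressed off the middle
- full_neighbour: set (fixed) terracotta tile of full width, 100 (x) x 100 (y) x 14 mm, origin at the centre of its underside, to the left or the right of the new tile, centre 106 mm from the place's centre; the joint to the new tile is only about 6 mm wide
- narrow_neighbour: set (fixed) terracotta tile that is narrower, 100 (x) x 80 (y) x 14 mm, origin at the centre of its underside, on the other side of the new tile, centre 106 mm from the place's centre; the joint between it and the new tile is about 16 mm wide, open from above, 100 mm long, 14 mm deep (19 mm on the proud tile's side)
- spacer: loose beech joint spacer, 60 (x, long) x 12 (y, thick) x 38 mm (z, high), 30 g, its foot narrowed to 56 x 8 mm; it stands on its long edge on the table right of the board; origin at the centre of its foot, z up. Fully in the joint its upper 24 mm stand above the set tiles and 19 mm above the proud tile
- pressing_block: loose beech block for pressing, 55 (x) x 110 (y) x 38 mm (z), 0.14 kg, flat on the table to the right of the spacer, origin at the centre of its underside, z up; gripped across its 55 mm width, its length laid along the board's x, it covers the new tile's middle and stays between the joints
- putty_tin: closed round putty tin, 79 mm across and 42 mm high, bystander right of the board, origin at the centre of its underside
- plaster_rosette: small round plaster rosette, 72 mm across and 17 mm high, bystander left of the board, origin at the centre of its underside

How it is judged (in metres and radians):
On the way:
1. the spacer stands upright on the bed in the wide joint, while the new tile is still proud (z of spacer in the frame of layup_board between 0.013 and 0.019 m and angle between spacer's own z axis and vertical below 0.15 rad and horizontal distance between spacer and new_tile below 0.068 m and horizontal distance between spacer and narrow_neighbour below 0.064 m and z of new_tile in the frame of layup_board above 0.019 m), for 0.2 s.
At the end, for the whole second after the job is handed in: The released spacer stands upright (0.15 rad) in the wide joint beside the narrow neighbour, foot within 3 mm of the bed; the new tile lies within 1.5 mm of the bed and 0.02 rad of level, pressed by the flat-lying block with over 4 N; the block is still gripped and at rest (z of spacer in the frame of layup_board between 0.013 and 0.019 m and angle between each of spacer, pressing_block's own z axis and vertical below 0.15 rad and horizontal distance between spacer and new_tile below 0.068 m and horizontal distance between spacer and narrow_neighbour below 0.064 m and z of new_tile in the frame of layup_board below 0.0175 m and angle between new_tile's own z axis and vertical below 0.02 rad and contact force between pressing_block and new_tile above 4 N and contact force between the fingers and pressing_block above 4 N and contact force between the fingers and spacer below 0.5 N and linear speed of pressing_block below 0.02 m/s); the arm keeps its last pose, push and grip.
It fails at once if the tile is rammed with more than 80 N (contact force between any of pressing_block, the fingers and new_tile above 80 N).
It fails at once if the putty tin or the plaster rosette is shifted by more than 2 cm (distance of any of putty_tin, plaster_rosette from where it was at the start of the episode above 0.02 m).
It also fails if it takes over 54 s, if anything falls off the work surface, if the arm or the gripper's body presses on something with over 40 N, if the wrist force passes 120 N, or if a joint passes its speed limit or range.

## Robot

A 6-joint arm with a two-finger parallel gripper is mounted at the origin on a cart in front of the work surface, level with it; the furniture and walls round the work are solid. World frame = base frame: x ahead of the robot, y to its left, z up, the work surface at z = 0. Lengths are in mm, angles in rad, forces in N, time in s.
With the tool pointing down it reaches from about 375 to 750 mm from the base axis. Payload 9 kg.
Tool frame: the origin (TCP) lies midway between the tips of the shut fingers; the grasp point (between the pads) lies 19 mm behind it; z points along the fingers, y is the line along which they close (so a half turn about z gives the same grasp; the last joint's range is limited). The gripper opens to 85 mm and grips with 20 to 120 N. Pads are 22 mm wide; open, the fingers measure 114 mm over their backs; the gripper's body (76 mm by 85 mm) begins 54 mm behind the grasp point. The pads swing forward as they close: fully open they stand 13 mm farther back than shut.
Start: joints at [-1.495, 0.104, 0.097, 1.564, 0, 1.353], TCP at [173.764, -574.319, 231.331] pointing down, gripper open.
Joint ranges: [-2.99, 2.99], [-0.84, 1.86], [-1.1, 1.16], [-1.84, 2.11], [-1.51, 1.56], [-3.14, 3.14]. Speed limits (rad/s): [2.22, 2.22, 2.57, 3.14, 3.14, 3.14].

## Interface

Orientations are given as a unit quaternion [w, x, y, z].
In Python, from bench import r gives the robot as it stands.
- The arm moves only by the tool move_arm, never from a script. Its arguments are lists of equal length, an entry for each row: "xyz": the shift along the tool's x, y, z in mm, a list of three; "twist": the turn about the tool's z in degrees; "gripper": the finger opening in mm, from 0 to 85.4. In form: {"xyz": [[dx, dy, dz], ...], "twist": [twist, ...], "gripper": [gripper, ...]}. A call has exactly 5 rows; each row shifts and turns the commanded pose from where the row before left it, along the tool's axes as they then stand; what a row does not reach is not made up. A row lasts 1/10 s, in which the tool goes at most 50 mm and 8.59 degrees, less where a joint would pass 70% of its speed; a pose out of reach is approached as far as the arm can. A call with a gripper value outside its range is refused whole. The fingers move at their own pace and stop on an object; "squeeze" is the grip in N (left out, the last holds). Time passes only in rows, so rows that do not move let the fingers close, or fill a call up. It gives the time, the measured TCP pose, the force, the opening and the grip force at its end, in the units of the state.
- r.state(): the state, without advancing time (a new reading comes with each control period).
- r.capture(name): name is "scene" or "top" or "wrist"; returns a dict with "img" (420x560x3 uint8, blue, green, red), "intrinsics" (3x3 intrinsics, pixels), "distortion" ([k1, k2, p1, p2, k3] as OpenCV has them; the pictures are not rectified), "cam_to_world" (4x4, takes a point from camera to world coordinates). Camera axes: x right, y up, looking along -z (the intrinsics and any distortion apply to the point x, -y, -z); pixel columns grow to the right and rows downward; lengths in mm; the calibration is good to about 2 mm. A picture is of the moment at which its call begins. There is no depth.
- r.sign_off(): hands the job in; it is judged then, once.
The state is a dict: "time": time; "joint_pos": joint angles; "qd": joint speeds; "effort": joint torques, N m; "ee_pos": TCP position; "tcp_rot": TCP orientation; "force": force on the tool from outside, world axes, zero at the start; "wrist_torque": the same for the moment, N m; "gripper_width": finger opening in mm; "grasp_force": force on a finger pad.
Only numpy, scipy, OpenCV 4.12 (cv2) and the standard library are available. Lean on these libraries where they do the work, as an engineer would, in place of code of your own. Each camera call takes 0.05 s, during which the arm holds its last target. There are 200 camera calls.

## Working session

There is one attempt and no reset: what is moved stays moved. The work goes in short steps, Python scripts to look and compute and a tool call to move; the robot and the scene stay as the last step left them, time stands still between calls to the robot, and variables do not carry over. Pictures are saved under pics/ and viewed, at most 11 in all, crops included, and the job is handed in when it is done.

Besides the shell and the picture viewer there is one more tool, called after ">>>" by a JSON object that holds its "api" and its "payload", one argument or row to a line. move_arm: Moves the arm, as the interface text tells. Its arguments: {"type":"object","properties":{"xyz":{"type":"array","items":{"type":"array","items":{"type":"number"}}},"twist":{"type":"array","items":{"type":"number"}},"gripper":{"type":"array","items":{"type":"number"}},"squeeze":{"type":"number"}},"required":["xyz","twist","gripper"]}

```bash
mkdir -p pics; ls; cat > h.py <<'E'
import numpy as np,cv2,pickle
from bench import r
def snap(cam,name):
    c=r.capture(cam); cv2.imwrite(f'pics/{name}.png',c['img']); pickle.dump(c,open(f'{name}.pkl','wb')); return c
def load(name): return pickle.load(open(f'{name}.pkl','rb'))
def back(c,uv,z):
    uv=np.array(uv,float).reshape(-1,1,2)
    n=cv2.undistortPoints(uv,np.array(c['intrinsics'],float),np.array(c['distortion'],float)).reshape(-1,2)
    T=np.array(c['cam_to_world']); d=np.c_[n[:,0],-n[:,1],-np.ones(len(n))]@T[:3,:3].T
    o=T[:3,3]; z=np.broadcast_to(z,len(d)); return o+d*((z-o[2])/d[:,2])[:,None]
def proj(c,P):
    T=np.array(c['cam_to_world']); p=(np.atleast_2d(P)-T[:3,3])@T[:3,:3]
    p=p*[1,-1,-1]
    return cv2.projectPoints(p.reshape(-1,1,3),np.zeros(3),np.zeros(3),np.array(c['intrinsics'],float),np.array(c['distortion'],float))[0].reshape(-1,2)
E
python3 - <<'E'
from h import *
print(r.state())
for n in ('top','scene'):
    c=snap(n,n+'0'); print(np.array(c['cam_to_world']).round(2))
t=cv2.imread('pics/top0.png'); cv2.imwrite('pics/top0b.png',cv2.resize(t,(800,600),interpolation=cv2.INTER_CUBIC))
E
```

```text
pics
{'time': 0.0, 'joint_pos': array([-1.49471978e+00,  1.04702049e-01,  9.64525155e-02,  1.56390170e+00,
       -1.08692517e-05,  1.35309849e+00]), 'qd': array([ 7.59900297e-04,  1.04233731e-03,  2.11271527e-04, -2.23822872e-03,
        1.89223662e-05,  1.29019507e-03]), 'effort': array([-8.20277382e-04, -5.56931591e+01,  5.03650689e+01,  1.69953337e-02,
       -4.00872541e-04, -1.61247421e-06]), 'ee_pos': array([ 173.72077893, -573.94442889,  230.51149894]), 'tcp_rot': array([-6.76139031e-04,  9.89231232e-01,  1.46359526e-01,  4.25097469e-05]), 'force': array([ 0.04564608, -0.77107801, -0.48092421]), 'wrist_torque': array([-0.0473425 , -0.00519017,  0.0519051 ]), 'grasp_force': 0.0, 'gripper_width': 85.43021603090602}
[[-3.00000e-02  9.90000e-01 -1.20000e-01  4.06710e+02]
 [-1.00000e+00 -2.00000e-02  2.00000e-02  1.21000e+01]
 [ 2.00000e-02  1.20000e-01  9.90000e-01  1.37906e+03]
 [ 0.00000e+00  0.00000e+00  0.00000e+00  1.00000e+00]]
[[-8.2000e-01  3.9000e-01 -4.3000e-01 -1.4380e+01]
 [-5.8000e-01 -5.6000e-01  5.9000e-01  7.6112e+02]
 [-1.0000e-02  7.3000e-01  6.9000e-01  9.2367e+02]
 [ 0.0000e+00  0.0000e+00  0.0000e+00  1.0000e+00]]
```

View pics/top0b.png

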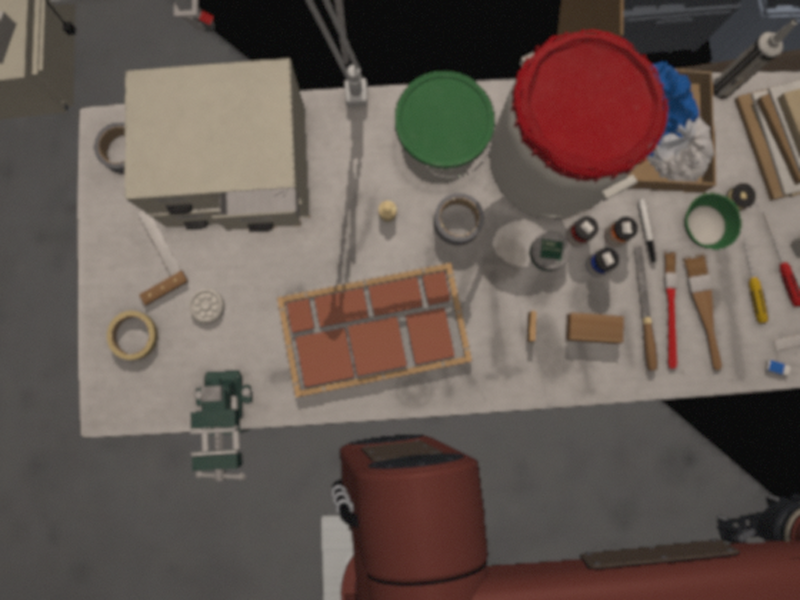

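The top view shows the board at about (375,328), the spacer at (532,326) and the block at (595,328). The wide joint is on the right side of the new tile, near (405,345). Next I'll enlarge that area.

```bash
python3 - <<'E'
from h import *
t=cv2.imread('pics/top0.png')
a=t[180:285,190:330]; b=t[205:260,355:447]
cv2.imwrite('pics/a.png',cv2.resize(a,None,fx=5.5,fy=5.5,interpolation=cv2.INTER_CUBIC))
cv2.imwrite('pics/b.png',cv2.resize(b,None,fx=8,fy=8,interpolation=cv2.INTER_CUBIC))
E
```

```text
(no output)
```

View pics/a.png

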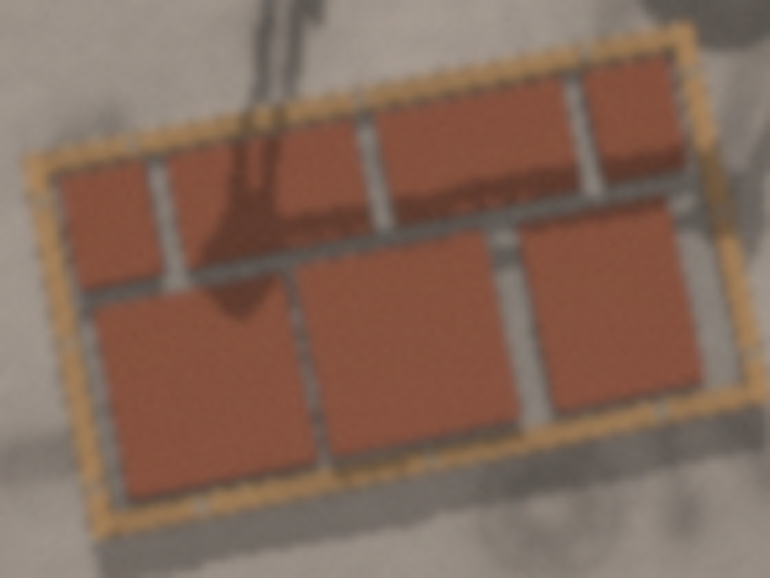

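View pics/b.png

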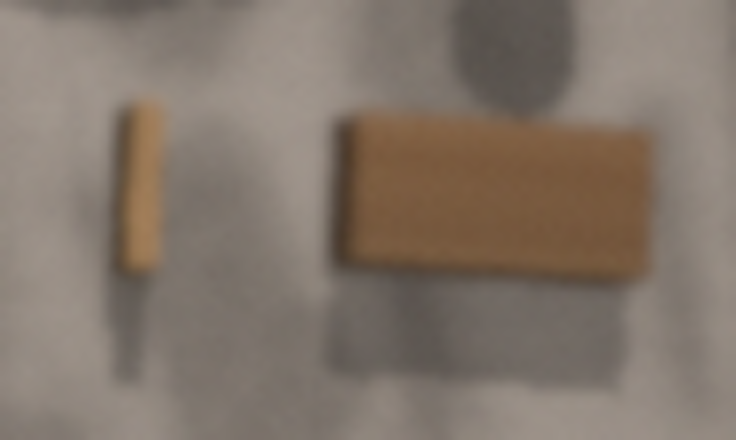

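Crop a: the new tile's corners are near (298,263), (490,235), (522,425) and (330,453). The narrow tile's are (522,228), (668,198), (702,382) and (556,412), so the wide joint lies between them. Crop b: the spacer top is at about x 128–163, y 100–270. The block's top corners are (356,115), (652,130), (645,277) and (352,263).

```bash
python3 - <<'E'
from h import *
c=load('top0')
A=lambda p:(np.array(p)+.5)/5.5-.5+[190,180]
B=lambda p:(np.array(p)+.5)/8-.5+[355,205]
def rep(n,p,z):
    P=back(c,p,z)[:,:2]; m=P.mean(0); e=np.roll(P,-1,0)-P
    print(n,m.round(1),'len',np.linalg.norm(e,axis=1).round(1),'ang',(np.degrees(np.arctan2(e[:,1],e[:,0]))).round(1)); return m
rep('board',A([(28,157),(690,25),(768,398),(98,535)]),24)
rep('new',A([(298,263),(490,235),(522,425),(330,453)]),35)
rep('nar',A([(522,228),(668,198),(702,382),(556,412)]),30)
rep('spacer',B([(130,100),(165,103),(155,270),(122,268)]),38)
rep('block',B([(357,115),(652,130),(645,277),(352,263)]),38)
s=r.state(); print(s['time'])
from scipy.spatial.transform import Rotation as R
q=s['tcp_rot']; print(R.from_quat(q[[1,2,3,0]]).as_matrix().round(3))
E
```

```text
board [517.   45.4] len [350.7 198.  349.8 198.2] ang [ -80.  -170.3  100.    10. ]
new [482.   39.2] len [99.1 98.3 98.4 98.1] ang [ -83.1 -172.    96.8    8.5]
nar [499.6 -64.7] len [76.9 96.1 76.3 95.9] ang [ -79.8 -171.5  100.     8.9]
spacer [ 514.2 -267.2] len [12.5 59.4 11.7 59.6] ang [-96.4 173.8  84.9  -5.5]
block [ 506.7 -396.1] len [107.3  52.7 106.   52.7] ang [-94.4 173.6  85.6  -5.1]
0.1
[[ 0.957  0.29  -0.   ]
 [ 0.29  -0.957  0.001]
 [ 0.    -0.001 -1.   ]]
```

>>> {"api": "move_arm", "payload": {
  "xyz": [
    [0,0,0],
    [0,0,0],
    [0,0,0],
    [30.7,-34,9],
    [30.7,-34,9]
  ],
  "twist": [7.6,7.6,7.6,0,0],
  "gripper": [85,70,60,50,50],
  "squeeze": 40
}}

```text
time: 0.6
ee_pos: [241.9, -512.6, 212.5]
tcp_rot: [-0.0, 0.999, -0.053, 0.0]
force: [0.0, 0.5, -0.3]
gripper_width: 49.8
grasp_force: 0.0
```

>>> {"api": "move_arm", "payload": {
  "xyz": [
    [30.7,-34,9],
    [30.7,-34,9],
    [30.7,-34,9],
    [30.7,-34,9],
    [30.7,-34,9]
  ],
  "twist": [0,0,0,0,0],
  "gripper": [50,50,50,50,50]
}}

```text
time: 1.1
ee_pos: [413.3, -358.3, 167.7]
tcp_rot: [-0.0, 0.999, -0.052, -0.0]
force: [0.8, -0.9, -0.5]
gripper_width: 49.9
grasp_force: 0.0
```

>>> {"api": "move_arm", "payload": {
  "xyz": [
    [30.7,-34,9],
    [30.7,-34,9],
    [30.7,-34,9],
    [0,0,0],
    [0,0,0]
  ],
  "twist": [0,0,0,0,0],
  "gripper": [50,50,50,50,50]
}}

```text
time: 1.6
ee_pos: [514.6, -267.0, 140.6]
tcp_rot: [-0.0, 0.999, -0.051, -0.001]
force: [1.6, -0.8, 0.4]
gripper_width: 49.9
grasp_force: 0.0
```

```bash
cat >> h.py <<'E'
from scipy.spatial.transform import Rotation as R
def pose():
    s=r.state(); q=s['tcp_rot']; M=R.from_quat(q[[1,2,3,0]]).as_matrix(); return s,M
def to(x,y,z,yaw):
    s,M=pose(); cur=np.degrees(np.arctan2(M[1,0],M[0,0])); a=np.radians(yaw)
    d=np.array([x,y,z])-s['ee_pos']
    print('t',s['time'],'ee',s['ee_pos'].round(1),'yaw',round(cur,2),'tilt',M[:2,2].round(4),'F',s['force'].round(1),'w',round(s['gripper_width'],1),'gf',round(s['grasp_force'],1),'j6',round(s['joint_pos'][5],2))
    print(' twist',round(cur-yaw,2),'then shift',(np.array([[np.cos(a),np.sin(a),0],[np.sin(a),-np.cos(a),0],[0,0,-1]])@d).round(1))
E
python3 - <<'E'
from h import *
to(514.2,-267.2,140,-5.9)
c=snap('wrist','w1')
print(proj(c,[[514.2,-267.2,38],[482,39,35]]), np.array(c['cam_to_world']).round(2))
E
```

```text
t 1.6 ee [ 514.6 -267.   140.6] yaw -5.84 tilt [-0.0013  0.0006] F [ 1.6 -0.8  0.4] w 49.9 gf 0.0 j6 2.54
 twist 0.06 then shift [-0.3  0.2  0.6]
[[281.95544343 214.52286321]
 [-92.17568455 288.34395624]] [[-1.0000e-01  9.5000e-01  3.1000e-01  5.9159e+02]
 [-9.9000e-01 -1.0000e-01 -3.0000e-02 -2.7400e+02]
 [ 0.0000e+00 -3.1000e-01  9.5000e-01  2.8236e+02]
 [ 0.0000e+00  0.0000e+00  0.0000e+00  1.0000e+00]]
```

View pics/w1.png

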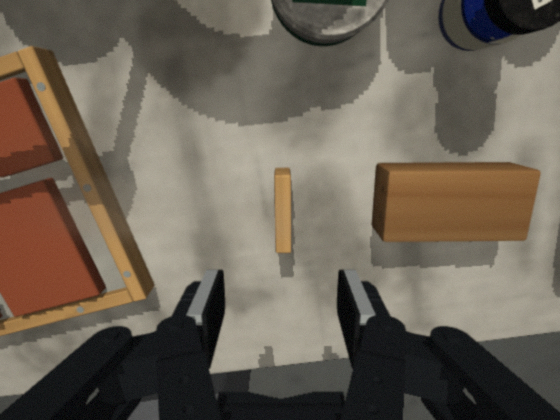

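The spacer appears at about x 275–291, y 168–252, with its back end face visible at the top. The block's top corners are near (380,168), (537,170), (528,240) and (384,240).

```bash
python3 - <<'E'
from h import *
c=load('w1')
t=c['img'][150:270,250:320]; u=c['img'][145:260,360:560]
t=cv2.resize(t,None,fx=5,fy=5,interpolation=cv2.INTER_CUBIC); 
u=cv2.resize(u,None,fx=2.2,fy=2.2,interpolation=cv2.INTER_CUBIC)
o=np.zeros((600,800,3),np.uint8); o[:600,:350]=t; o[:u.shape[0],355:355+u.shape[1]]=u
cv2.imwrite('pics/w1c.png',o)
# overlay model
def box(cx,cy,yaw,lx,ly,z):
    a=np.radians(yaw); Rm=np.array([[np.cos(a),-np.sin(a)],[np.sin(a),np.cos(a)]])
    q=np.array([[1,1],[1,-1],[-1,-1],[-1,1]])*[lx/2,ly/2]@Rm.T+[cx,cy]; return np.c_[q,np.full(4,z)]
print(proj(c,box(514.2,-267.2,-5.9,60,12,38)).round(1).tolist())
print(proj(c,box(506.7,-396.1,-4.5,55,110,38)).round(1).tolist())
E
```

```text
[[273.5, 173.6], [290.6, 173.6], [289.9, 252.6], [273.9, 252.6]]
[[387.0, 171.0], [542.8, 167.7], [528.1, 240.5], [381.9, 244.0]]
```

View pics/w1c.png

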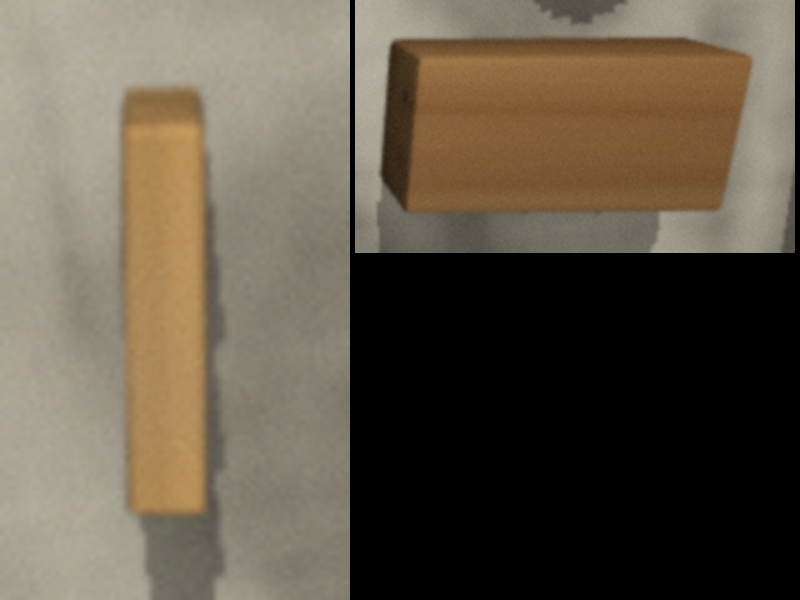

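The spacer's top face in the crop is (124,125), (202,125), (206,513), (129,513). The block's is (420,57), (750,57), (721,210), (408,211).

```bash
python3 - <<'E'
from h import *
c=load('w1')
def rep(n,p,z):
    P=back(c,p,z)[:,:2]; m=P.mean(0); e=np.roll(P,-1,0)-P
    print(n,m.round(1),'len',np.linalg.norm(e,axis=1).round(1),'ang',(np.degrees(np.arctan2(e[:,1],e[:,0]))).round(1))
rep('sp',(np.array([(124,125),(202,125),(206,513),(129,513)])+.5)/5-.5+[250,150],38)
rep('bl',(np.array([(420,57),(750,57),(721,210),(408,211)])-[355,0]+.5)/2.2-.5+[360,145],38)
to(514.2,-267.8,22.5,-6.0)
E
```

```text
sp [ 514.  -267.7] len [10.9 59.  11.6 59. ] ang [-95.9 175.2  84.1  -5.4]
bl [ 507.  -395.9] len [106.3  52.7 107.2  52.6] ang [-95.7 176.1  84.2  -4.9]
t 1.65 ee [ 514.1 -268.1  141. ] yaw -5.93 tilt [-0.0007  0.    ] F [-0.  -0.7 -0.2] w 50.0 gf 0.0 j6 2.54
 twist 0.07 then shift [  0.   -0.3 118.5]
```

>>> {"api": "move_arm", "payload": {
  "xyz": [
    [0,0,34],
    [0,0,34],
    [0,0,30],
    [0,0,14.5],
    [0,0,6]
  ],
  "twist": [-0.5,0,0,0,0],
  "gripper": [50,50,50,50,50]
}}

```text
time: 2.15
ee_pos: [513.2, -268.5, 21.7]
tcp_rot: [-0.0, 0.999, -0.049, -0.001]
force: [0.4, -0.9, -0.5]
gripper_width: 49.9
grasp_force: 0.0
```

>>> {"api": "move_arm", "payload": {
  "xyz": [
    [0,0,0],
    [0,0,0],
    [0,0,0],
    [0,0,0],
    [0,0,0]
  ],
  "twist": [0,0,0,0,0],
  "gripper": [50,30,5,5,5]
}}

```text
time: 2.65
ee_pos: [515.3, -268.8, 24.3]
tcp_rot: [0.001, 0.999, -0.048, 0.001]
force: [-1.3, 0.4, 6.6]
gripper_width: 10.8
grasp_force: 40.2
```

>>> {"api": "move_arm", "payload": {
  "xyz": [
    [0,0,0],
    [0,0,0],
    [0,0,0],
    [0,0,-5],
    [0,0,-10]
  ],
  "twist": [0,0,0,0,0],
  "gripper": [5,5,5,5,5]
}}

```text
time: 3.15
ee_pos: [514.0, -267.6, 37.7]
tcp_rot: [-0.0, 0.999, -0.048, -0.001]
force: [-0.3, -0.2, -0.0]
gripper_width: 10.6
grasp_force: 39.4
```

```bash
python3 - <<'E'
from h import *
to(492.5,-17.7,100,9.9)
to(492.5,-17.7,38.5,9.9)
E
```

```text
t 3.15 ee [ 514.  -267.6   37.7] yaw -5.46 tilt [-0.0011  0.0008] F [-0.3 -0.2 -0. ] w 10.6 gf 39.4 j6 2.53
 twist -15.36 then shift [  21.8 -249.9  -62.3]
t 3.15 ee [ 514.  -267.6   37.7] yaw -5.46 tilt [-0.0011  0.0008] F [-0.3 -0.2 -0. ] w 10.6 gf 39.4 j6 2.53
 twist -15.36 then shift [  21.8 -249.9   -0.8]
```

>>> {"api": "move_arm", "payload": {
  "xyz": [
    [0,0,-35],
    [0,0,-32],
    [0,0,0],
    [5,-30,0],
    [5,-45,0]
  ],
  "twist": [0,-7.7,-7.7,0,0],
  "gripper": [5,5,5,5,5]
}}

```text
time: 3.65
ee_pos: [511.7, -193.4, 105.9]
tcp_rot: [0.001, 0.996, 0.085, 0.001]
force: [0.4, 0.9, 0.1]
gripper_width: 11.0
grasp_force: 39.4
```

>>> {"api": "move_arm", "payload": {
  "xyz": [
    [5,-45,0],
    [3,-45,0],
    [3,-45,0],
    [0.8,-39.9,0],
    [0,0,0]
  ],
  "twist": [0,0,0,0,0],
  "gripper": [5,5,5,5,5]
}}

```text
time: 4.15
ee_pos: [492.0, -14.1, 105.6]
tcp_rot: [-0.0, 0.996, 0.089, 0.0]
force: [-0.0, -0.2, 0.4]
gripper_width: 10.7
grasp_force: 39.4
```

>>> {"api": "move_arm", "payload": {
  "xyz": [
    [0,0,10],
    [0,0,10],
    [0,0,0],
    [0,0,0],
    [0,0,0]
  ],
  "twist": [0,0,0,0,0],
  "gripper": [5,5,5,5,5]
}}

```text
time: 4.65
ee_pos: [492.9, -18.8, 84.9]
tcp_rot: [0.0, 0.996, 0.086, -0.0]
force: [-0.2, 0.1, 0.1]
gripper_width: 10.8
grasp_force: 39.4
```

```bash
python3 - <<'E'
from h import *
to(492.5,-17.7,38.5,9.9)
c=snap('wrist','w2')
cv2.imwrite('pics/w2b.png',cv2.resize(c['img'],(800,600),interpolation=cv2.INTER_CUBIC))
a=np.radians(9.9);Rm=np.array([[np.cos(a),-np.sin(a)],[np.sin(a),np.cos(a)]])
P=lambda x,y,z:np.r_[Rm@[x,y]+[482.5,39.4],z]
k=800/560
print('new edge',(proj(c,[P(50,-50,35),P(-50,-50,35)])*k).round(0).tolist(),'nar',(proj(c,[P(50,-66,30),P(-50,-66,30)])*k).round(0).tolist())
E
```

```text
t 4.65 ee [492.9 -18.8  84.9] yaw 9.87 tilt [-0.0001 -0.0001] F [-0.2  0.1  0.1] w 10.8 gf 39.4 j6 2.67
 twist -0.03 then shift [-0.2 -1.2 46.4]
new edge [[379.0, 223.0], [383.0, 452.0]] nar [[421.0, 221.0], [419.0, 445.0]]
```

View pics/w2b.png

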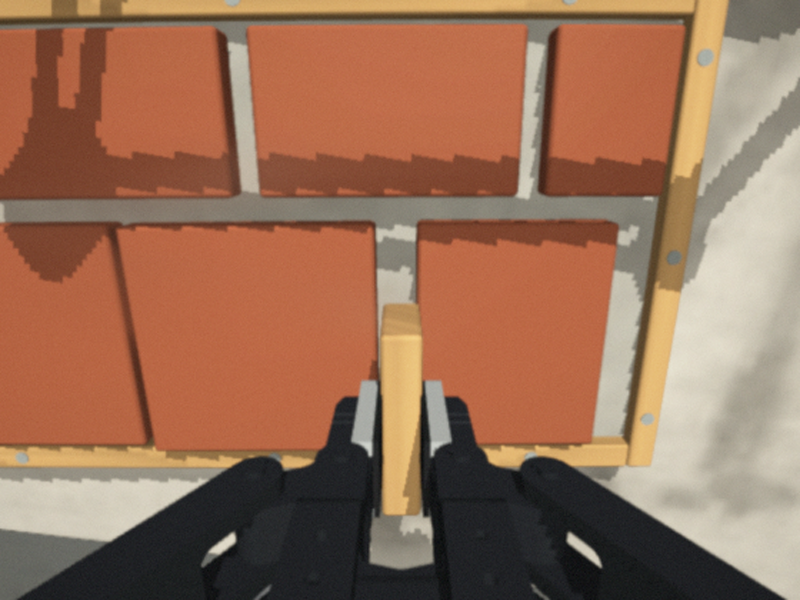

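The wide joint spans about u 376–418 near v 222, against 379–421 predicted. The spacer hangs straight in the gripper, with its top front edge at u 383–420, v 335.

```bash
python3 - <<'E'
from h import *
c=load('w2');k=800/560
a=np.radians(9.9);Rm=np.array([[np.cos(a),-np.sin(a)],[np.sin(a),np.cos(a)]])
for x,y,z in [(30,6,100.4),(30,-6,100.4),(-30,6,100.4),(-30,-6,100.4),(28,4,62.4),(28,-4,62.4),(30,6,70)]:
    print((x,y,z),(proj(c,np.r_[Rm@[x,y]+[492.9,-18.8],z])*k).round(0))
P=(back(c,np.array([(376,222),(377,330),(417,222),(419,330)])/k,[35,35,30,30])[:,:2]-[482.5,39.4])@Rm
print(P.round(1))
P=(back(c,np.array([(383,335),(420,335),(384,514),(419,514)])/k,100.4)[:,:2]-[482.5,39.4])@Rm
print(P.round(1))
i=c['img'][205:300,240:320]; cv2.imwrite('pics/w2c.png',cv2.resize(i,None,fx=6,fy=6,interpolation=cv2.INTER_CUBIC))
E
```

```text
(30, 6, 100.4) [[382. 333.]]
(30, -6, 100.4) [[427. 333.]]
(-30, 6, 100.4) [[385. 518.]]
(-30, -6, 100.4) [[424. 518.]]
(28, 4, 62.4) [[392. 299.]]
(28, -4, 62.4) [[416. 299.]]
(30, 6, 70) [[386. 300.]]
[[ 50.5 -48.7]
 [  7.  -48.5]
 [ 49.7 -64.4]
 [  5.1 -65.6]]
[[ 29.7 -53.3]
 [ 29.7 -63.1]
 [-28.3 -52.9]
 [-28.3 -63.5]]
```

View pics/w2c.png

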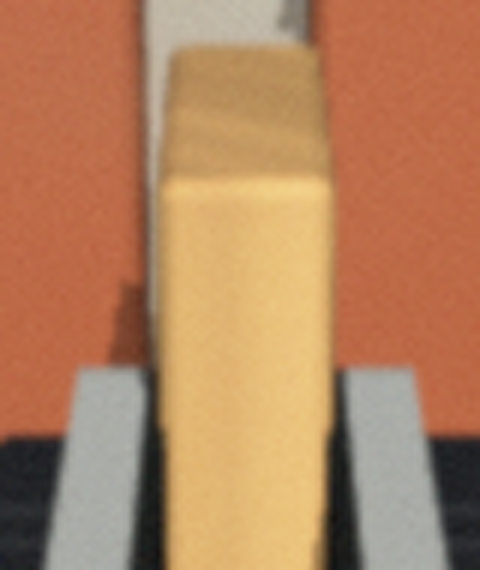

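>>> {"api": "move_arm", "payload": {
  "xyz": [
    [0,-1.2,0],
    [0,0,12],
    [0,0,10],
    [0,0,6],
    [0,0,6]
  ],
  "twist": [0,0,0,0,0],
  "gripper": [5,5,5,5,5]
}}

```text
time: 5.2
ee_pos: [492.1, -16.8, 49.7]
tcp_rot: [-0.0, 0.996, 0.087, -0.0]
force: [-0.3, -1.0, -1.6]
gripper_width: 10.9
grasp_force: 39.4
```

>>> {"api": "move_arm", "payload": {
  "xyz": [
    [0,0,3],
    [0,0,3],
    [0,0,2],
    [0,0,0],
    [0,0,0]
  ],
  "twist": [0,0,0,0,0],
  "gripper": [5,5,5,5,5]
}}

```text
time: 5.7
ee_pos: [492.8, -17.1, 43.0]
tcp_rot: [0.0, 0.996, 0.087, 0.0]
force: [0.5, 0.1, -0.8]
gripper_width: 10.9
grasp_force: 39.4
```

```bash
python3 - <<'E'
from h import *
to(492.5,-17.7,38.5,9.9)
E
```

```text
t 5.7 ee [492.8 -17.1  43. ] yaw 9.93 tilt [ 0.0003 -0.0002] F [ 0.5  0.1 -0.8] w 10.9 gf 39.4 j6 2.67
 twist 0.03 then shift [-0.4  0.6  4.5]
```

Free so far, already about 10 mm below the proud face. I'll go on slowly to the bed.

>>> {"api": "move_arm", "payload": {
  "xyz": [
    [0,0,1],
    [0,0,1],
    [0,0,1],
    [0,0,0.5],
    [0,0,0]
  ],
  "twist": [0,0,0,0,0],
  "gripper": [5,5,5,5,5]
}}

```text
time: 6.2
ee_pos: [492.7, -17.1, 40.2]
tcp_rot: [0.0, 0.996, 0.087, 0.0]
force: [-4.7, 1.3, 9.4]
gripper_width: 10.7
grasp_force: 40.7
```

>>> {"api": "move_arm", "payload": {
  "xyz": [
    [0,0,0.5],
    [0,0,0.5],
    [0,0,0],
    [0,0,0],
    [0,0,0]
  ],
  "twist": [0,0,0,0,0],
  "gripper": [5,5,5,5,5]
}}

```text
time: 6.7
ee_pos: [492.8, -17.1, 40.2]
tcp_rot: [0.0, 0.996, 0.087, 0.0]
force: [-9.1, 1.4, 20.0]
gripper_width: 11.0
grasp_force: 42.0
```

>>> {"api": "move_arm", "payload": {
  "xyz": [
    [0,0,-1],
    [0,0,0],
    [0,0,0],
    [0,0,0],
    [0,0,0]
  ],
  "twist": [0,0,0,0,0],
  "gripper": [5,14,20,35,35]
}}

```text
time: 7.2
ee_pos: [492.5, -16.9, 39.0]
tcp_rot: [-0.0, 0.996, 0.087, -0.0]
force: [0.5, -0.3, 0.1]
gripper_width: 35.0
grasp_force: 0.0
```

>>> {"api": "move_arm", "payload": {
  "xyz": [
    [0,0,-10],
    [0,0,-20],
    [0,0,-35],
    [0,0,-35],
    [0,0,0]
  ],
  "twist": [0,0,0,0,0],
  "gripper": [35,35,35,35,35]
}}

```text
time: 7.7
ee_pos: [495.2, -17.8, 145.1]
tcp_rot: [0.002, 0.996, 0.087, 0.004]
force: [0.9, 0.1, 0.6]
gripper_width: 35.0
grasp_force: 0.0
```

```bash
python3 - <<'E'
from h import *
c=snap('wrist','w3'); k=800/560
cv2.imwrite('pics/w3b.png',cv2.resize(c['img'],(800,600),interpolation=cv2.INTER_CUBIC))
a=np.radians(9.9);Rm=np.array([[np.cos(a),-np.sin(a)],[np.sin(a),np.cos(a)]])
for x,y,z in [(30,6,54),(30,-6,54),(-30,6,54),(-30,-6,54)]:
    print((x,y,z),(proj(c,np.r_[Rm@[x,y]+[492.7,-17.1],z])*k).round(0))
to(507,-396,140,85)
E
```

```text
(30, 6, 54) [[387. 259.]]
(30, -6, 54) [[413. 259.]]
(-30, 6, 54) [[388. 376.]]
(-30, -6, 54) [[412. 376.]]
t 7.75 ee [494.3 -17.5 142.6] yaw 9.93 tilt [ 0.0049 -0.0016] F [-0.3  0.  -0.2] w 34.8 gf 0.0 j6 2.67
 twist -75.07 then shift [-375.9   45.6    2.6]
```

View pics/w3b.png

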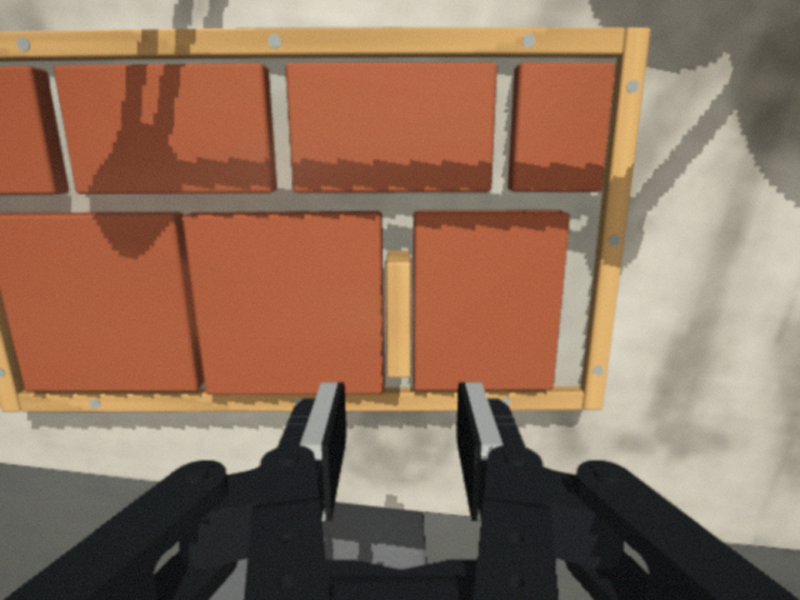

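The spacer stands upright in the wide joint, with its top at (387–410, 262–376) against 387–413 predicted. Next, the block.

>>> {"api": "move_arm", "payload": {
  "xyz": [
    [0,0,0],
    [0,0,0],
    [0,0,0],
    [0,0,0],
    [0,0,0]
  ],
  "twist": [-8.4,-8.4,-8.4,-8.4,-8.4],
  "gripper": [85,85,85,85,85],
  "squeeze": 80
}}

```text
time: 8.25
ee_pos: [492.1, -16.8, 138.5]
tcp_rot: [-0.0, 0.898, 0.441, -0.001]
force: [0.1, -0.7, 0.5]
gripper_width: 84.8
grasp_force: 0.0
```

>>> {"api": "move_arm", "payload": {
  "xyz": [
    [0,0,0],
    [0,0,0],
    [0,0,0],
    [0,0,0],
    [-36,5.6,0]
  ],
  "twist": [-8.4,-8.4,-8.4,-7.8,0],
  "gripper": [85,85,85,85,85]
}}

```text
time: 8.75
ee_pos: [494.4, -50.9, 138.6]
tcp_rot: [-0.001, 0.735, 0.678, 0.0]
force: [0.9, -0.4, -0.4]
gripper_width: 84.8
grasp_force: 0.0
```

>>> {"api": "move_arm", "payload": {
  "xyz": [
    [-45,5,0],
    [-45,5,0],
    [-45,5,0],
    [-45,5,0],
    [-45,5,0]
  ],
  "twist": [0,0,0,0,0],
  "gripper": [85,85,85,85,85]
}}

```text
time: 9.25
ee_pos: [499.4, -281.3, 138.5]
tcp_rot: [-0.001, 0.738, 0.675, -0.0]
force: [0.3, 0.2, -0.2]
gripper_width: 84.8
grasp_force: 0.0
```

>>> {"api": "move_arm", "payload": {
  "xyz": [
    [-45,5,0],
    [-40,5,0],
    [-30,5,0],
    [0,0,0],
    [0,0,0]
  ],
  "twist": [0,0,0,0,0],
  "gripper": [85,85,85,85,85]
}}

```text
time: 9.75
ee_pos: [504.2, -395.5, 138.1]
tcp_rot: [-0.001, 0.738, 0.675, 0.0]
force: [-0.6, 0.8, -0.8]
gripper_width: 84.8
grasp_force: 0.0
```

```bash
python3 - <<'E'
from h import *
to(507,-396,6,85)
c=snap('wrist','w4')
a=np.radians(-5);Rm=np.array([[np.cos(a),-np.sin(a)],[np.sin(a),np.cos(a)]])
for x,y in [(27.5,55),(27.5,-55),(-27.5,-55),(-27.5,55)]:
    print(proj(c,np.r_[Rm@[x,y]+[507,-396],38]).round(0)*800/560)
cv2.imwrite('pics/w4b.png',cv2.resize(c['img'],(800,600),interpolation=cv2.INTER_CUBIC))
E
```

```text
t 9.75 ee [ 504.2 -395.5  138.1] yaw 84.87 tilt [-0.0012  0.0017] F [-0.6  0.8 -0.8] w 84.8 gf 0.0 j6 0.79
 twist -0.13 then shift [ -0.3   2.8 132.1]
[[467.14285714 201.42857143]]
[[460.         408.57142857]]
[[357.14285714 408.57142857]]
[[351.42857143 201.42857143]]
```

View pics/w4b.png

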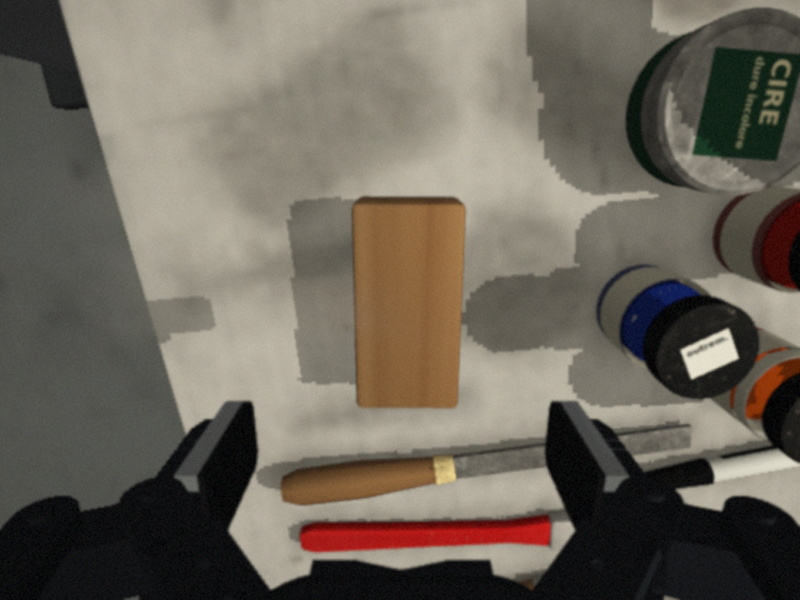

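The block's top face at (352–466, 203–408) matches the prediction, and the nearest bottle is about 65 mm clear.

>>> {"api": "move_arm", "payload": {
  "xyz": [
    [0,2.8,30],
    [0,0,35],
    [0,0,30],
    [0,0,22],
    [0,0,12]
  ],
  "twist": [0,0,0,0,0],
  "gripper": [85,85,85,85,85]
}}

```text
time: 10.3
ee_pos: [506.9, -393.3, 8.0]
tcp_rot: [-0.002, 0.737, 0.676, 0.0]
force: [-0.4, 0.2, 0.3]
gripper_width: 84.9
grasp_force: 0.0
```

>>> {"api": "move_arm", "payload": {
  "xyz": [
    [0,0,3],
    [0,0,0],
    [0,0,0],
    [0,0,0],
    [0,0,0]
  ],
  "twist": [0,0,0,0,0],
  "gripper": [85,70,60,45,45]
}}

```text
time: 10.8
ee_pos: [508.6, -396.8, 9.4]
tcp_rot: [0.002, 0.738, 0.675, -0.0]
force: [-0.6, 0.3, 7.0]
gripper_width: 54.0
grasp_force: 85.8
```

>>> {"api": "move_arm", "payload": {
  "xyz": [
    [0,0,0],
    [0,0,0],
    [0,0,0],
    [0,0,0],
    [0,0,0]
  ],
  "twist": [0,0,0,0,0],
  "gripper": [45,45,45,45,45]
}}

```text
time: 11.3
ee_pos: [508.6, -396.8, 9.4]
tcp_rot: [0.002, 0.738, 0.675, -0.0]
force: [0.3, 1.4, 6.5]
gripper_width: 53.6
grasp_force: 85.8
```

```bash
python3 - <<'E'
from h import *
to(507,-396,6,85)
to(482.5,39.4,110,9.9)
E
```

```text
t 11.3 ee [ 508.6 -396.8    9.4] yaw 84.93 tilt [ 0.0021 -0.0023] F [0.3 1.4 6.5] w 53.6 gf 85.8 j6 0.79
 twist -0.07 then shift [ 0.7 -1.6  3.4]
t 11.3 ee [ 508.6 -396.8    9.4] yaw 84.93 tilt [ 0.0021 -0.0023] F [0.3 1.4 6.5] w 53.6 gf 85.8 j6 0.79
 twist 75.03 then shift [  49.3 -434.2 -100.6]
```

>>> {"api": "move_arm", "payload": {
  "xyz": [
    [0,0,-10],
    [0,0,-30],
    [0,0,-35],
    [0,0,-30],
    [20,-3,0]
  ],
  "twist": [0,0,0,0,0],
  "gripper": [45,45,45,45,45]
}}

```text
time: 11.8
ee_pos: [508.1, -379.3, 118.6]
tcp_rot: [0.005, 0.738, 0.674, -0.0]
force: [1.3, 0.2, -0.7]
gripper_width: 53.9
grasp_force: 85.0
```

>>> {"api": "move_arm", "payload": {
  "xyz": [
    [40,-6,0],
    [45,-6.5,0],
    [45,-6.5,0],
    [45,-6.5,0],
    [45,-6.5,0]
  ],
  "twist": [0,0,0,0,0],
  "gripper": [45,45,45,45,45]
}}

```text
time: 12.3
ee_pos: [493.6, -152.0, 113.0]
tcp_rot: [0.0, 0.738, 0.675, 0.0]
force: [1.4, 0.7, -1.0]
gripper_width: 53.5
grasp_force: 84.8
```

>>> {"api": "move_arm", "payload": {
  "xyz": [
    [45,-6.5,0],
    [45,-6.5,0],
    [45,-6.5,0],
    [37,-6.5,0],
    [20,-3.5,0]
  ],
  "twist": [0,0,0,0,0],
  "gripper": [45,45,45,45,45]
}}

```text
time: 12.8
ee_pos: [481.0, 42.9, 113.1]
tcp_rot: [0.0, 0.737, 0.676, 0.0]
force: [0.2, -0.1, -1.0]
gripper_width: 53.8
grasp_force: 84.8
```

>>> {"api": "move_arm", "payload": {
  "xyz": [
    [0,0,0],
    [0,0,0],
    [0,0,0],
    [0,0,0],
    [0,0,0]
  ],
  "twist": [8,8.4,8.4,8.4,8.4],
  "gripper": [45,45,45,45,45]
}}

```text
time: 13.3
ee_pos: [481.6, 40.2, 113.0]
tcp_rot: [0.0, 0.93, 0.366, 0.0]
force: [0.5, -0.6, -1.4]
gripper_width: 53.9
grasp_force: 84.7
```

>>> {"api": "move_arm", "payload": {
  "xyz": [
    [0,0,0],
    [0,0,0],
    [0,0,0],
    [0,0,0],
    [0,0,0]
  ],
  "twist": [8.4,8.4,8.4,8.2,0],
  "gripper": [45,45,45,45,45]
}}

```text
time: 13.8
ee_pos: [481.6, 40.2, 113.0]
tcp_rot: [0.0, 0.996, 0.085, 0.0]
force: [-0.1, 0.9, -0.6]
gripper_width: 53.5
grasp_force: 84.8
```

```bash
python3 - <<'E'
from h import *
to(482.5,39.4,60,9.9)
c=snap('wrist','w5'); k=800/560
cv2.imwrite('pics/w5b.png',cv2.resize(c['img'],(800,600),interpolation=cv2.INTER_CUBIC))
a=np.radians(9.9);Rm=np.array([[np.cos(a),-np.sin(a)],[np.sin(a),np.cos(a)]])
P=lambda x,y,z:np.r_[Rm@[x,y]+[482.5,39.4],z]
print('tile',(proj(c,[P(50,50,35),P(50,-50,35),P(-50,-50,35),P(-50,50,35)])*k).round(0).tolist())
s,M=pose()
B=[s['ee_pos']+M@np.array([x,y,9.4-h]) for x,y,h in [(55,27.5,38),(55,-27.5,38),(55,27.5,0),(55,-27.5,0)]]
print('block',(proj(c,B)*k).round(0).tolist())
E
```

```text
t 13.8 ee [481.6  40.2 113. ] yaw 9.81 tilt [ 0.0006 -0.0002] F [-0.1  0.9 -0.6] w 53.5 gf 84.8 j6 2.78
 twist -0.09 then shift [ 0.8  0.9 53. ]
tile [[289.0, 212.0], [521.0, 211.0], [507.0, 417.0], [303.0, 417.0]]
block [[525.0, 249.0], [284.0, 251.0], [495.0, 225.0], [312.0, 226.0]]
```

View pics/w5b.png

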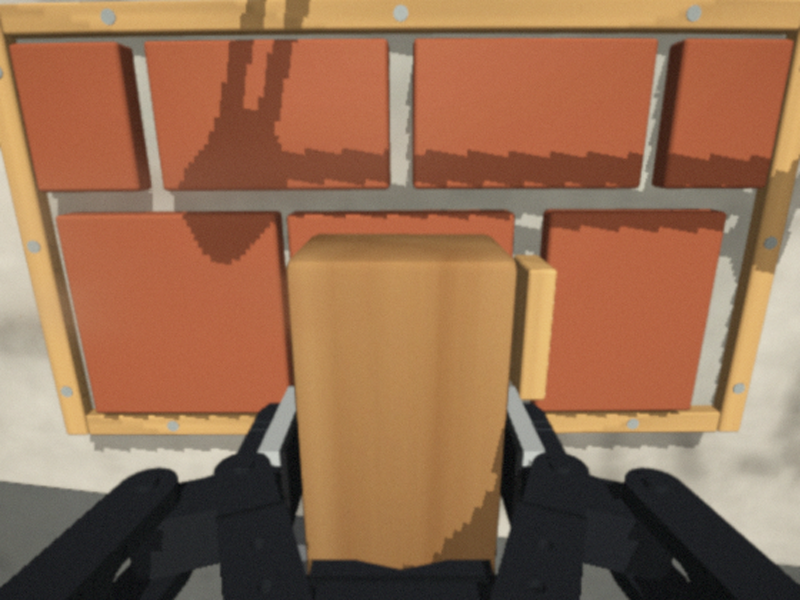

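The block is gripped about 3.5 mm forward of nominal: its back top edge is at v 265, against 250 predicted. It's level and centred sideways on the tile, which spans u 289–514, and the spacer at u 516–553 still stands clear. I'll shift +3.5 mm along x and come down.

>>> {"api": "move_arm", "payload": {
  "xyz": [
    [3.5,0,15],
    [0,0,15],
    [0,0,15],
    [0,0,10],
    [0,0,5]
  ],
  "twist": [0,0,0,0,0],
  "gripper": [45,45,45,45,45]
}}

```text
time: 14.35
ee_pos: [484.0, 41.0, 50.7]
tcp_rot: [-0.0, 0.996, 0.087, -0.001]
force: [0.5, 0.1, -1.6]
gripper_width: 53.6
grasp_force: 84.8
```

>>> {"api": "move_arm", "payload": {
  "xyz": [
    [0,0,2],
    [0,0,2],
    [0,0,1],
    [0,0,1],
    [0,0,0]
  ],
  "twist": [0,0,0,0,0],
  "gripper": [45,45,45,45,45]
}}

```text
time: 14.85
ee_pos: [485.1, 40.8, 46.5]
tcp_rot: [0.0, 0.996, 0.087, 0.0]
force: [0.4, -0.9, -1.4]
gripper_width: 54.0
grasp_force: 84.8
```

>>> {"api": "move_arm", "payload": {
  "xyz": [
    [0,0,1],
    [0,0,1],
    [0,0,1],
    [0,0,0],
    [0,0,0]
  ],
  "twist": [0,0,0,0,0],
  "gripper": [45,45,45,45,45]
}}

```text
time: 15.35
ee_pos: [485.1, 40.8, 43.5]
tcp_rot: [0.0, 0.996, 0.087, 0.0]
force: [-0.7, -0.4, 0.7]
gripper_width: 53.7
grasp_force: 84.9
```

>>> {"api": "move_arm", "payload": {
  "xyz": [
    [0,0,0.7],
    [0,0,0.7],
    [0,0,0.6],
    [0,0,0],
    [0,0,0]
  ],
  "twist": [0,0,0,0,0],
  "gripper": [45,45,45,45,45]
}}

```text
time: 15.85
ee_pos: [485.1, 40.8, 41.5]
tcp_rot: [0.0, 0.996, 0.087, 0.0]
force: [-1.1, 0.4, 4.1]
gripper_width: 53.9
grasp_force: 85.3
```

>>> {"api": "move_arm", "payload": {
  "xyz": [
    [0,0,0.7],
    [0,0,0.7],
    [0,0,0.6],
    [0,0,0],
    [0,0,0]
  ],
  "twist": [0,0,0,0,0],
  "gripper": [45,45,45,45,45]
}}

```text
time: 16.35
ee_pos: [485.1, 40.8, 39.6]
tcp_rot: [0.0, 0.996, 0.087, 0.0]
force: [-1.6, 0.4, 7.6]
gripper_width: 53.8
grasp_force: 85.7
```

```bash
python3 - <<'E'
from h import *
s=r.state(); print(s['ee_pos'],s['force'],s['wrist_torque'])
E
```

```text
[485.12648917  40.78181601  39.62610044] [-1.6051155   0.36238396  7.62423726] [-0.03162355  0.46596286  0.01935571]
```

>>> {"api": "move_arm", "payload": {
  "xyz": [
    [0,0,0.7],
    [0,0,0.6],
    [0,0,0.5],
    [0,0,0],
    [0,0,0]
  ],
  "twist": [0,0,0,0,0],
  "gripper": [45,45,45,45,45]
}}

```text
time: 16.85
ee_pos: [485.2, 40.8, 39.3]
tcp_rot: [0.0, 0.996, 0.087, 0.0]
force: [-9.3, 1.6, 23.4]
gripper_width: 53.8
grasp_force: 87.9
```

>>> {"api": "move_arm", "payload": {
  "xyz": [
    [0,0,0.4],
    [0,0,0.3],
    [0,0,0.3],
    [0,0,0],
    [0,0,0]
  ],
  "twist": [0,0,0,0,0],
  "gripper": [45,45,45,45,45]
}}

```text
time: 17.35
ee_pos: [485.2, 40.8, 39.3]
tcp_rot: [0.0, 0.996, 0.087, 0.0]
force: [-14.7, 2.0, 33.1]
gripper_width: 53.5
grasp_force: 89.1
```

The tile bottomed at TCP z 39.3, against the 39.4 expected. I'll check the picture before handing in.

```bash
python3 - <<'E'
from h import *
c=snap('wrist','w6'); s=r.state(); print(s['force'],s['wrist_torque'],s['qd'].round(4))
cv2.imwrite('pics/w6b.png',cv2.resize(c['img'],(800,600),interpolation=cv2.INTER_CUBIC))
E
```

```text
[-13.44203098   2.42743953  32.96513795] [ 0.26304508  3.07390351 -0.10890699] [-0.0008 -0.0001 -0.0009  0.0007 -0.001  -0.0011]
```

View pics/w6b.png

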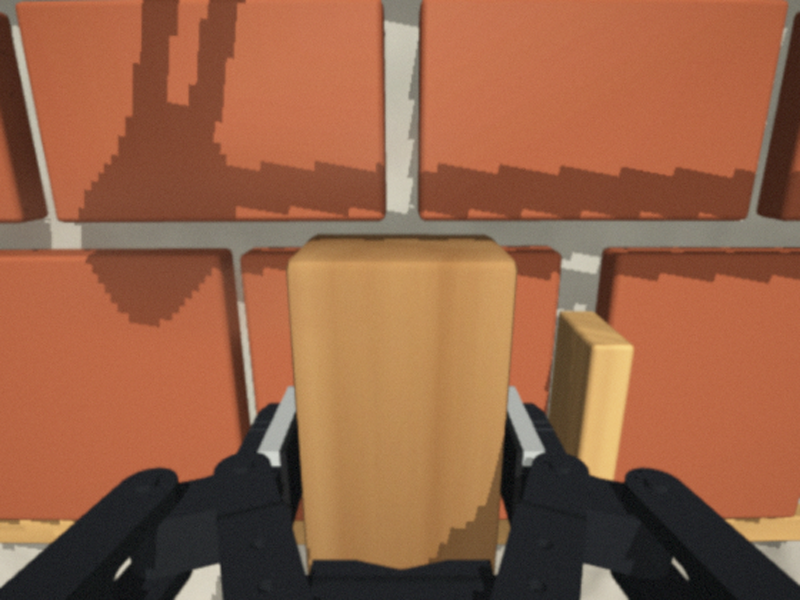

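The tile is flush, with its back edge level with the neighbours. The block (u 289–516) is centred on the tile (u 243–560), overhanging it about equally front and back, and the spacer is upright and clear of the fingers. I'm handing it in.

```bash
python3 -c "
from bench import r
print(r.sign_off())"
```

```text
the job is handed in; nothing more can be done
None
```

I handed the job in at about 17 s: the spacer stands released in the wide joint and the gripped block holds the new tile flush on the bed with about 33 N; sign-off returned no verdict.

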